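Refit the lid of a suction-unit jar

ROBOT

A 6-joint arm with a two-finger parallel gripper is mounted at the origin on the work surface. World frame = base frame: x ahead of the robot, y to its left, z up, the work surface at z = 0. Lengths are in mm, angles in rad, forces in N, time in s.
With the tool pointing down it reaches from about 250 to 775 mm from the base axis. Payload 8.9 kg.
Tool frame: the origin (TCP) lies at the very end of the fingers, on their centre line; the grasp point (between the pads) lies 19 mm behind it (robot.grip_depth is the distance from the TCP to the grasp point, in mm); z points along the fingers, x is the direction in which the jaws open and shut, and the axes are right-handed (so a half turn about z gives the same grasp; the last joint's range is limited). The gripper opens to 85 mm and grips with 20 to 120 N. Pads are 22 mm wide; open, the fingers measure 114 mm over their backs; the gripper's body (76 mm by 85 mm) begins 54 mm behind the grasp point. The pads swing forward as they close: fully open they stand 13 mm farther back than shut.
Start: joints at [1, 0.291, -0.153, 1.127, 0, 1.431], TCP at [219.71, 476.814, 231.305] pointing down, gripper open.
Joint ranges: [-2.52, 2.52], [-0.91, 1.74], [-1.3, 1.37], [-1.96, 2.02], [-1.52, 1.47], [-3.14, 3.14]. Speed limits (rad/s): [2.22, 2.22, 2.79, 3.14, 3.14, 3.14].

INTERFACE

Orientations are given as a unit quaternion [x, y, z, w].
In Python, from plant import get_state, eyes, robot gives the robot as it stands.
- The arm moves only by the shell command python3 -m handwheel 'ROWS' [FORCE]. ROWS is JSON, a list of rows, each an object of numbers: "dx", "dy", "dz": the shift along the world's x, y, z in m; "rx", "ry", "rz": the turn, a rotation vector about the world's x, y, z in rad; "gripper": the finger opening in m, from 0 to 0.0854. In form: [{"dx": .., "dy": .., "dz": .., "rx": .., "ry": .., "rz": .., "gripper": ..}, ...]. A call has 1 to 8 rows; each row shifts and turns the commanded pose from where the row before left it; what a row does not reach is not made up. A row lasts 1/8 s, in which the tool goes at most 62.5 mm and 10.7 degrees, less where a joint would pass 70% of its speed; a pose out of reach is approached as far as the arm can. A call with a gripper value outside its range is refused whole. The fingers move at their own pace and stop on an object; FORCE is the grip in N (left out, the last holds). Time passes only in rows, so rows that do not move let the fingers close. It gives the time, the measured TCP pose, the force and the opening at its end, in the units of the state.
- get_state(): the state, without advancing time (a new reading comes with each control period).
- eyes.get_image(name): name is "scene" or "top" or "wrist"; returns a dict with "color" (384x512x3 uint8, red, green, blue), "camera_matrix" (3x3 intrinsics, pixels), "rvec" (rotation vector, rad) and "tvec" (3), from world to camera coordinates, as OpenCV has them. Camera axes: x right, y down, z forward; pixel columns grow to the right and rows downward; lengths in mm; the calibration is good to about 2 mm. A picture is of the moment at which its call begins. There is no depth.
- robot.finish_job(): hands the job in, once; it reports no verdict.
The state is a dict: "time_s": time; "joint_pos": joint angles; "qd": joint speeds; "joint_efforts": joint torques, N m; "tool_pos": TCP position; "tool_rot": TCP orientation; "force": force on the tool from outside, world axes, zero at the start; "torque": the same for the moment, N m; "width": finger opening in mm.
Only numpy, scipy, OpenCV 4.12 (cv2) and the standard library are available. Lean on these libraries where they do the work, as an engineer would, in place of code of your own. Each camera call takes 0.05 s, during which the arm holds its last target. There are 200 camera calls.

TASK

The blue lid of the suction unit has been washed and stands on edge in the draining rack. Put it back on the unit's clear collection jar and screw it down clockwise until it is fully home, then let go. Leave the grey cap, the spray bottle and the laryngoscope as they are.

Things in the scene. Friction and masses are not known exactly. Their poses are not given: they have to be found in the camera images.
- lid_center (a point): Centre of the blue screw lid: 60 mm across its ribbed skirt, 28 mm high, 45 g. Its z axis points out through its top, where two hose ports 10 mm thick stand 12 mm tall at x = +13 mm (white) and -13 mm (yellow). It starts on edge in either rack place, centre 42.5 mm above the table, z level, pointing to the robot's right (within 20 degrees), x up; the grey cap has the other place.
- lid_skirt (a point): Middle of the lid's open lower edge, 14 mm below its centre. Skirt 25 mm deep under a 3 mm top plate; inside, a right-handed three-start thread of 16.5 mm lead: clockwise from above tightens, with little effort (under 0.1 N m) until home. Let go, the lid stays put; once on the thread it cannot be pushed down or pulled off. Should it start askew, turn it back anticlockwise till it drops level.
- jar_mouth (a point): Rim centre of the unit's clear fixed jar, 125 mm above the table, z up, x towards the pump. Neck 51 mm across, 54 over its thread; jar 84 mm below 90 mm height. Laid on level, the lid's centre rests 6 mm (its x just anticlockwise of the jar's x) to 12 mm (120 degrees on) above the rim, repeating; 60 is safest. 1.0 to 1.4 turns, 2.6 mm a radian, bring it home: it stops, centre 11 mm below the rim.
- pump_top (a point): Middle of the top of the white pump housing behind the jar (part of the suction unit, fixed), 127 mm along +x from the jar's axis and 92 mm above the table; housing 130 (x) by 160 (y) mm. On it, 29 mm nearer the jar, a gauge and a regulator up to 18 mm tall; 28 mm farther, a carry handle along y up to 39 mm above it.
- cap_center (a point): Centre of the plain grey cap on edge in the other rack place, 60 mm across and 28 mm thick, loose: leave it.
- spray_center (a point): Half-way up the white spray bottle, 48 mm across, 154 mm high, loose and upright between rack and suction unit: leave it.
- laryngoscope_center (a point): Middle of the steel laryngoscope lying flat on the table along its x axis, 160 mm long, 28 mm high, 35 mm wide, loose: leave it.
- rack_far (a point): The same point of the rack's place farther from the robot, 120 mm from the other.
- rack_near (a point): Where the centre of a part stands in the fixed draining rack's place nearer the robot, 42.5 mm above the table; x is the part's axis, pointing left. Tray 105 (x) by 250 (y) mm, rim 10 mm high. Under a part run two rails 25 mm apart; four pins 5 mm thick and 38 mm high stand 18 mm before and behind and 13 mm either side of its centre. Lift the part straight up; its sides are free.

How it is judged:
By the outcome, as a careful person would: the job done as asked, in the order asked, and still so for the second after the job is handed in, with the robot touching nothing.
It also fails if it takes over 72 s, if anything falls off the work surface, if the arm or the gripper's body presses on something with over 40 N, if the wrist force passes 120 N, or if a joint passes its speed limit or range.

## Working session

There is one attempt and no reset: what is moved stays moved. The work goes in short steps, Python scripts to look and compute and a shell command to move; the robot and the scene stay as the last step left them, time stands still between calls to the robot, and variables do not carry over. Pictures are saved under pics/ and viewed, about 8 in all and at most 12, crops included, and the job is handed in when it is done.

```bash
ls; mkdir -p pics
python3 - <<'E'
from plant import get_state, eyes, robot
import cv2
s=get_state(); print(s)
for n in("scene","top"):
    d=eyes.get_image(n); cv2.imwrite(f"pics/{n}0.png",d["color"][:,:,::-1]); print(n,d["camera_matrix"],d["rvec"],d["tvec"])
E
```

```text
pics
{'time_s': 0.0, 'joint_pos': array([ 9.99689236e-01,  2.91274805e-01, -1.54118231e-01,  1.12669313e+00,
       -2.44126583e-06,  1.43144050e+00]), 'qd': array([ 1.83394864e-06,  8.21330597e-04, -3.89328613e-04,  1.53954253e-03,
        1.59946555e-03,  1.27510029e-03]), 'joint_efforts': array([ 3.33693737e-03, -5.37138391e+01,  3.31371439e+01,  1.55464973e-02,
        2.62233004e-05,  9.24974529e-06]), 'tool_pos': array([219.48098208, 476.4455856 , 230.73816707]), 'tool_rot': array([ 8.42158360e-01,  5.39229897e-01, -5.85656199e-04,  2.70055403e-04]), 'force': array([-0.08653096,  0.08013703, -0.48522245]), 'torque': array([-0.0252355 , -0.02069706, -0.03329307]), 'width': 85.2708649865593}
scene [[479.38621791   0.         253.93227161]
 [  0.         479.38621791 201.6545233 ]
 [  0.           0.           1.        ]] [ 0.96295929  2.28449537 -1.2105294 ] [ 392.31606705 -138.56675485 1393.77950287]
top [[349.78341346   0.         257.97295365]
 [  0.         349.78341346 197.1311243 ]
 [  0.           0.           1.        ]] [ 2.11715724 -2.1352481   0.1545172 ] [ 20.87963985 556.77376305 773.27377644]
```

View pics/top0.png

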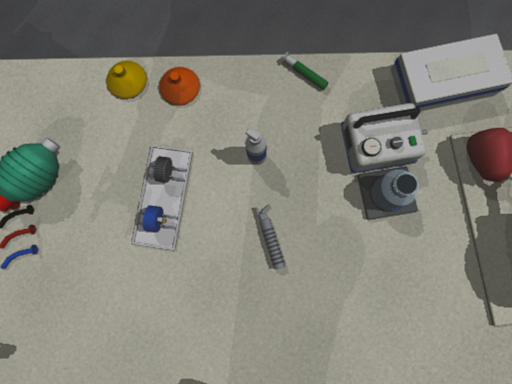

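View pics/scene0.png

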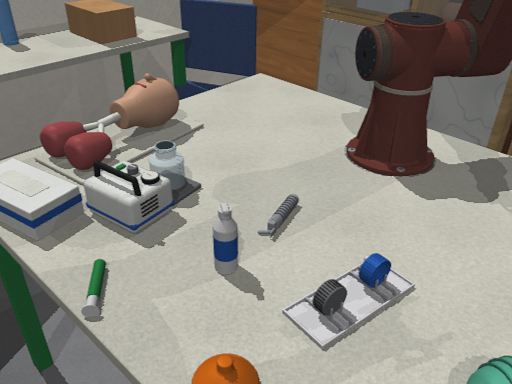

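The top view has x up and y to the left. It shows the lid at about (152,218), the grey cap at (163,168), the spray bottle at (256,148), the jar mouth at (404,183), the pump at (383,138) and the laryngoscope at (272,238). In the scene view the lid is at (375,270) and the jar mouth at (166,147).

```bash
cat > h.py <<'E'
from plant import get_state, eyes, robot
import cv2, numpy as np
from scipy.spatial.transform import Rotation as R
class Cam:
    def __init__(s,n):
        d=eyes.get_image(n); s.img=d["color"]; s.K=np.array(d["camera_matrix"]); s.R=cv2.Rodrigues(np.array(d["rvec"],float))[0]; s.t=np.array(d["tvec"],float).ravel(); s.c=-s.R.T@s.t
    def ray(s,p): v=s.R.T@np.linalg.inv(s.K)@[p[0],p[1],1]; return v/np.linalg.norm(v)
    def on(s,p,z): v=s.ray(p); return s.c+v*(z-s.c[2])/v[2]
    def proj(s,P): q=s.K@(s.R@np.asarray(P,float)+s.t); return q[:2]/q[2]
    def hsv(s): return cv2.cvtColor(s.img,cv2.COLOR_RGB2HSV)
    def crop(s,x0,y0,x1,y1,k,name): cv2.imwrite(name,cv2.resize(s.img[y0:y1,x0:x1,::-1],None,fx=k,fy=k,interpolation=cv2.INTER_CUBIC))
def tri(c1,p1,c2,p2):
    A=[];b=[]
    for c,p in((c1,p1),(c2,p2)):
        v=c.ray(p);M=np.eye(3)-np.outer(v,v);A.append(M);b.append(M@c.c)
    X=np.linalg.solve(sum(A),sum(b)); return X,[np.linalg.norm(A[i]@X-b[i]) for i in(0,1)]
def blue(c,box):
    h=c.hsv();m=((h[...,0]>105)&(h[...,0]<128)&(h[...,1]>150)&(h[...,2]>60)).astype(np.uint8)
    k=np.zeros_like(m);x0,y0,x1,y1=box;k[y0:y1,x0:x1]=1;return m*k
E
python3 - <<'E'
from h import *
T=Cam("top");S=Cam("scene")
for c,b in((T,(130,195,190,245)),(S,(340,240,410,300))):
    m=blue(c,b);ys,xs=np.nonzero(m);print(len(xs),xs.min(),xs.max(),ys.min(),ys.max(),xs.mean(),ys.mean())
    r=cv2.minAreaRect(np.c_[xs,ys].astype(np.float32));print(r)
    P=((xs.min()+xs.max())/2,(ys.min()+ys.max())/2)
    print(c.on(r[0],42.5),c.on(r[0],60)); c.q=r[0]
print(tri(T,T.q,S,S.q)); print(T.c,S.c)
a=T.img[150:235,350:440][:,:,::-1];b=T.img[195:245,125:190][:,:,::-1];s=S.img[130:210,140:210][:,:,::-1];l=S.img[245:300,345:405][:,:,::-1]
o=[cv2.resize(i,(390,290),interpolation=cv2.INTER_CUBIC) for i in(a,b,s,l)]
cv2.imwrite("pics/c1.png",np.vstack([np.hstack(o[:2]),np.hstack(o[2:])]))
E
```

```text
255 143 158 206 228 149.8549019607843 216.89411764705883
((149.52459716796875, 217.27049255371094), (12.71168327331543, 22.961191177368164), 13.240520477294922)
[512.25243155 271.0376748   42.5       ] [510.31365073 265.20532406  60.        ]
681 359 390 254 286 374.08663729809103 269.1321585903084
((373.9486389160156, 269.50811767578125), (25.658992767333984, 31.173099517822266), 36.02737045288086)
[508.99641119 261.3620363   42.5       ] [527.84209465 270.07134586  60.        ]
(array([513.1802759 , 266.44347241,  48.5389768 ]), [np.float64(2.966247380390601), np.float64(2.9662473803907057)])
[4.22300992e+02 4.40638088e-01 8.54427875e+02] [1168.72414245  566.24739907  655.11961238]
```

View pics/c1.png

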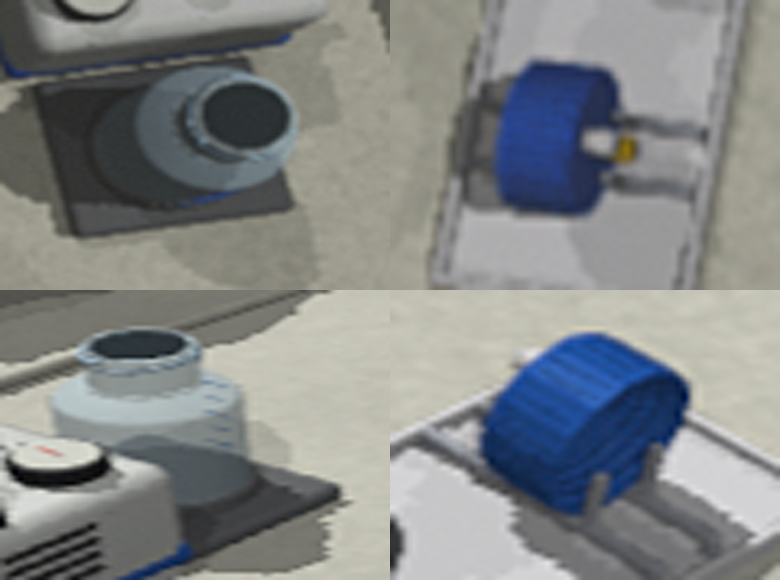

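The crops show the lid with its white and yellow ports facing right. They also show the jar's dark mouth and the rack rails. Next I'll measure the rack's direction, the jar rim and the base-plate direction.

Run:
```python
from h import *
T=Cam("top");S=Cam("scene")
# tray: bright low-sat region
h=T.hsv();m=((h[...,1]<40)&(h[...,2]>120)).astype(np.uint8)
k=np.zeros_like(m);k[140:255,125:200]=1;m*=k
m=cv2.morphologyEx(m,cv2.MORPH_OPEN,np.ones((2,2)))
cs,_=cv2.findContours(m,0,2);c=np.vstack([x for x in cs if cv2.contourArea(x)>60])
bx=cv2.boxPoints(cv2.minAreaRect(c));P=np.array([T.on(p,8) for p in bx]);print("tray",P.round(1),P.mean(0))
for i in range(4):
    e=P[(i+1)%4]-P[i];print(np.linalg.norm(e).round(1),np.degrees(np.arctan2(e[1],e[0])).round(1))
# jar rim
for c,b,n in((T,(385,160,425,205),"T"),(S,(145,130,190,165),"S")):
    x0,y0,x1,y1=b;g=cv2.cvtColor(c.img,cv2.COLOR_RGB2GRAY)[y0:y1,x0:x1]
    m=(g<75).astype(np.uint8);num,l,st,ce=cv2.connectedComponentsWithStats(m)
    i=1+np.argmax(st[1:,4]);print(n,st[i],ce[i]+[x0,y0],[c.on(ce[i]+[x0,y0],z).round(1) for z in(125,)])
    c.q=ce[i]+[x0,y0]
    cnt=cv2.findContours((l==i).astype(np.uint8),0,2)[0][0];el=cv2.fitEllipse(cnt);print(el)
    q=np.array([c.on(p+np.array([x0,y0]),125)[:2] for p in cnt[:,0]]);(cc,r)=cv2.minEnclosingCircle(q.astype(np.float32));print("circle",cc,r,np.ptp(q,0))
print(tri(T,T.q,S,S.q))
# plate edges (dark) in top
for a,b in(((368,218.9),(417.4,211)),((358.8,174.9),(368,218.9))):
    e=T.on(b,5)-T.on(a,5);print("plate",np.linalg.norm(e),np.degrees(np.arctan2(e[1],e[0])))
# pump blue stripe/housing in top
g=T.hsv();m=((g[...,1]<40)&(g[...,2]>150)).astype(np.uint8);k=np.zeros_like(m);k[100:175,335:430]=1;m*=k
num,l,st,ce=cv2.connectedComponentsWithStats(m);i=1+np.argmax(st[1:,4])
bx=cv2.boxPoints(cv2.minAreaRect(np.argwhere(l==i)[:,::-1].astype(np.float32)));P=np.array([T.on(p,92) for p in bx]);print("pump",bx,P.round(0),P.mean(0))
```

```text
tray [[711.3 351.4   8. ]
 [708.8 162.6   8. ]
 [424.2 156.8   8. ]
 [425.4 335.5   8. ]] [567.41296232 251.54929328   8.        ]
188.8 -90.8
284.7 -178.8
178.7 89.6
286.4 3.2
T [ 12  15  20  19 294] [406.1292517  183.61904762] [array([ 569.5, -298.2,  125. ])]
((21.092397689819336, 23.64583396911621), (18.023958206176758, 19.542434692382812), 111.77890014648438)
circle (569.490966796875, -298.2333068847656) 20.912506103515625 [38.79482603 40.3576109 ]
S [12 11 16  8 97] [164.36082474 144.80412371] [array([ 568.5, -298.5,  125. ])]
((19.239530563354492, 14.850306510925293), (6.952332496643066, 15.695330619812012), 84.79460906982422)
circle (568.4367065429688, -299.34857177734375) 19.835102081298828 [38.02705145 37.80637383]
(array([ 569.23690549, -297.73195407,  125.65419661]), [np.float64(0.19369650350797982), np.float64(0.1936965035080182)])
plate 121.44038080616569 -81.4106857765281
plate 110.55919257482964 -171.5387663399129
pump [[353.4902  122.09741]
 [428.11508 117.2829 ]
 [430.73477 157.88809]
 [356.1099  162.7026 ]] [[ 720. -204.   92.]
 [ 729. -373.   92.]
 [ 634. -370.   92.]
 [ 625. -205.   92.]] [ 677.20377441 -287.86760615   92.        ]
```

Run:
```python
from h import *
T=Cam("top")
print("skirt/top edge z72.5",T.on((143.7,219),72.5).round(1),T.on((157,219),72.5).round(1))
c=[(151,148),(192,150.5),(176,249),(133,243.5)];P=[T.on(p,9) for p in c]
for i in range(4):
    e=P[(i+1)%4]-P[i];print(P[i].round(0),np.linalg.norm(e).round(0),np.degrees(np.arctan2(e[1],e[0])).round(1))
print(np.mean(P,0)); T.crop(125,140,205,255,6.5,"pics/rack.png")
```

```text
skirt/top edge z72.5 [505.1 274.1  72.5] [504.9 243.9  72.5]
[692. 286.   9.] 104.0 -94.3
[684. 182.   9.] 247.0 172.4
[439. 215.   9.] 106.0 82.4
[453. 320.   9.] 241.0 -7.9
[566.73820973 250.6667323    9.        ]
```

View pics/rack.png

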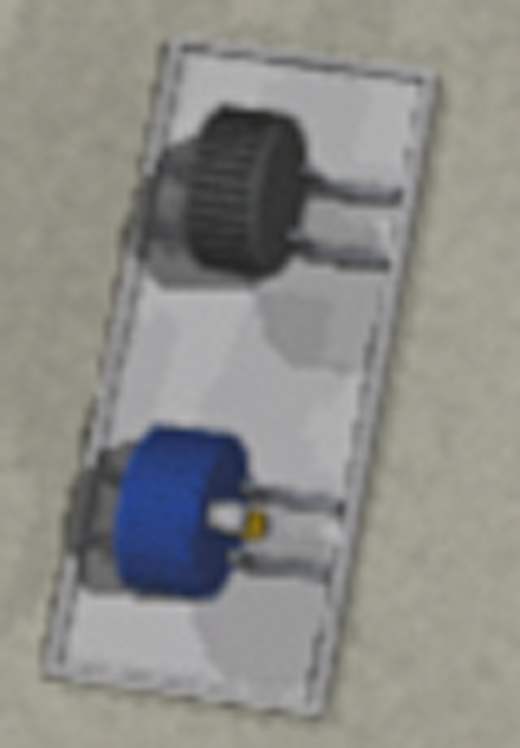

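The refined tray corners put the rack's part axis at about 82°, and the lid centre at about (507, 259.5, 42.5). The jar mouth is at about (569, -298, 125), with its x axis at about 8.5°. I'll grip the skirt across a horizontal diameter with the tool pitched 45°. After laying the lid on the jar, I'll regrip from above to screw it down.

```bash
python3 -m handwheel '[{"dx":0.03,"dy":-0.03,"rz":0.17},{"dx":0.035,"dy":-0.036,"rz":0.17},{"dx":0.035,"dy":-0.036,"rz":0.17},{"dx":0.035,"dy":-0.036,"rz":0.17},{"dx":0.035,"dy":-0.036,"rz":0.17},{"dx":0.035,"dy":-0.036,"rz":0.17},{"dx":0.035,"dy":-0.036,"rz":0.17},{"dx":0.035,"dy":-0.036,"rz":0.17}]' 40
cat >> h.py <<'E'
def rpt():
    s=get_state();M=R.from_quat(s["tool_rot"]).as_matrix();print("t",round(s["time_s"],2),"tcp",np.round(s["tool_pos"],1),"x",M[:,0].round(3),"z",M[:,2].round(3),"F",np.round(s["force"],1),"T",np.round(s["torque"],2),"w",round(s["width"],1),"q",np.round(s["joint_pos"],2));return s,M
def need(tcp,X,Z):
    s,M=rpt();Z=np.array(Z,float);Z/=np.linalg.norm(Z);X=np.array(X,float);X-=X@Z*Z;X/=np.linalg.norm(X)
    D=np.c_[X,np.cross(Z,X),Z];print("shift m",((np.array(tcp)-s["tool_pos"])/1000).round(4),"rotvec",R.from_matrix(D@M.T).as_rotvec().round(3))
E
python3 -c "
from h import *
need((497.4,190.9,111.7),(-.99,.139,0),(.098,.7,-.707))"
```

```text
t 0.35 tcp [219.6 476.7 231.1] x [ 0.418  0.908 -0.   ] z [-0. -0. -1.] F [0.2 0.2 0.6] T [-0.04  0.01 -0.02] w 85.4 q [ 1.    0.29 -0.15  1.13  0.    1.43]
shift m [ 0.2778 -0.2858 -0.1194] rotvec [ 0.434 -0.794  1.754]invalid input
```

The move was refused, so I'll give every key explicitly.

```bash
python3 -m handwheel '[{"dx":0.03,"dy":-0.03,"dz":0,"rx":0,"ry":0,"rz":0.17,"gripper":0.085},{"dx":0.035,"dy":-0.036,"dz":0,"rx":0,"ry":0,"rz":0.17,"gripper":0.085},{"dx":0.035,"dy":-0.036,"dz":0,"rx":0,"ry":0,"rz":0.17,"gripper":0.085},{"dx":0.035,"dy":-0.036,"dz":0,"rx":0,"ry":0,"rz":0.17,"gripper":0.085},{"dx":0.035,"dy":-0.036,"dz":0,"rx":0,"ry":0,"rz":0.17,"gripper":0.085},{"dx":0.035,"dy":-0.036,"dz":0,"rx":0,"ry":0,"rz":0.17,"gripper":0.085},{"dx":0.035,"dy":-0.036,"dz":0,"rx":0,"ry":0,"rz":0.17,"gripper":0.085},{"dx":0.035,"dy":-0.036,"dz":0,"rx":0,"ry":0,"rz":0.17,"gripper":0.085}]' 40
python3 -c "
from h import *
need((497.4,190.9,111.7),(-.99,.139,0),(.098,.7,-.707))"
```

```text
time_s: 1.35
tool_pos: [495.8, 193.5, 231.4]
tool_rot: [0.313, 0.95, 0.0, 0.0]
force: [0.4, 0.2, 0.4]
width: 84.9
t 1.35 tcp [495.8 193.5 231.4] x [-0.804  0.595 -0.   ] z [ 0.  0. -1.] F [0.4 0.2 0.4] T [ 0.08 -0.01 -0.05] w 84.9 q [ 0.23  0.3  -0.13  1.13  0.   -0.7 ]
shift m [ 0.0016 -0.0026 -0.1197] rotvec [ 0.734 -0.3    0.472]
```

```bash
python3 -m handwheel '[{"dx":0.0016,"dy":-0.0026,"dz":-0.015,"rx":0.0918,"ry":-0.0375,"rz":0.059,"gripper":0.085},{"dx":0,"dy":0,"dz":-0.015,"rx":0.0918,"ry":-0.0375,"rz":0.059,"gripper":0.085},{"dx":0,"dy":0,"dz":-0.015,"rx":0.0918,"ry":-0.0375,"rz":0.059,"gripper":0.085},{"dx":0,"dy":0,"dz":-0.015,"rx":0.0918,"ry":-0.0375,"rz":0.059,"gripper":0.085},{"dx":0,"dy":0,"dz":-0.015,"rx":0.0918,"ry":-0.0375,"rz":0.059,"gripper":0.085},{"dx":0,"dy":0,"dz":-0.015,"rx":0.0918,"ry":-0.0375,"rz":0.059,"gripper":0.085},{"dx":0,"dy":0,"dz":-0.015,"rx":0.0918,"ry":-0.0375,"rz":0.059,"gripper":0.085},{"dx":0,"dy":0,"dz":-0.015,"rx":0.0918,"ry":-0.0375,"rz":0.059,"gripper":0.085}]' 40
python3 -c "
from h import *
need((509.2,274.9,26.9),(-.99,.139,0),(.098,.7,-.707))
W=Cam('wrist');cv2.imwrite('pics/w1.png',W.img[:,:,::-1])
print(W.proj((507,259.5,42.5)),W.proj((507-14*.139,259.5-14*.99,42.5)),W.c)"
```

```text
time_s: 2.35
tool_pos: [496.6, 192.0, 111.3]
tool_rot: [0.066, 0.921, 0.383, 0.026]
force: [-0.2, -0.6, -0.1]
width: 85.4
t 2.35 tcp [496.6 192.  111.3] x [-0.99   0.141  0.002] z [ 0.099  0.702 -0.705] F [-0.2 -0.6 -0.1] T [-0.66  0.14 -0.03] w 85.4 q [-0.23  0.45 -0.58  0.64  0.78 -1.7 ]
shift m [ 0.0126  0.0829 -0.0844] rotvec [-0.003 -0.001  0.002]
[247.91588358 192.58214203] [247.86522638 184.09153879] [475.39367307  37.62397282 154.97124179]
```

View pics/w1.png

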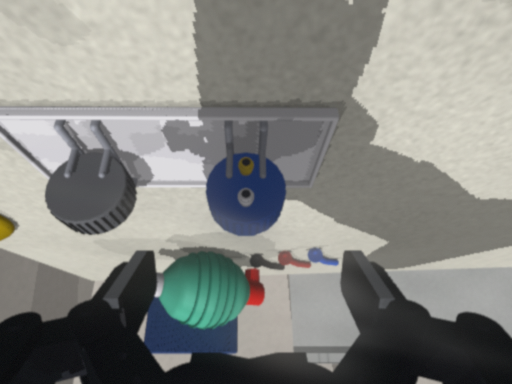

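The wrist view shows the lid's top face centred at about (246,194). The yellow port is at (246,166) and the white at (246,197), against a predicted column of 248. The lid is therefore about 1.4 mm farther in +x. Now the grasp.

```bash
python3 -m handwheel '[{"dx":0.0034,"dy":0.021,"dz":-0.021,"rx":0,"ry":0,"rz":0,"gripper":0.085},{"dx":0.0035,"dy":0.021,"dz":-0.021,"rx":0,"ry":0,"rz":0,"gripper":0.085},{"dx":0.0035,"dy":0.021,"dz":-0.021,"rx":0,"ry":0,"rz":0,"gripper":0.085},{"dx":0.0034,"dy":0.0205,"dz":-0.0214,"rx":0,"ry":0,"rz":0,"gripper":0.085},{"dx":0,"dy":0,"dz":0,"rx":0,"ry":0,"rz":0,"gripper":0.085}]' 40
python3 -c "
from h import *
rpt()
"
python3 -m handwheel '[{"dx":0,"dy":0,"dz":0,"rx":0,"ry":0,"rz":0,"gripper":0.05},{"dx":0,"dy":0,"dz":0,"rx":0,"ry":0,"rz":0,"gripper":0.05},{"dx":0,"dy":0,"dz":0,"rx":0,"ry":0,"rz":0,"gripper":0.05},{"dx":0,"dy":0,"dz":0,"rx":0,"ry":0,"rz":0,"gripper":0.05},{"dx":0,"dy":0,"dz":0,"rx":0,"ry":0,"rz":0,"gripper":0.05}]' 40
python3 -c "
from h import *
rpt();W=Cam('wrist');cv2.imwrite('pics/w2.png',W.img[:,:,::-1])
print(W.proj((508.4,259.5,42.5)))"
```

```text
time_s: 3.02
tool_pos: [508.9, 276.9, 26.1]
tool_rot: [0.067, 0.922, 0.381, 0.024]
force: [-0.6, 0.8, 0.0]
width: 85.0
t 3.02 tcp [508.9 276.9  26.1] x [-0.99   0.141  0.006] z [ 0.095  0.7   -0.708] F [-0.6  0.8  0. ] T [-0.67  0.05  0.03] w 85.0 q [-0.05  0.59 -0.65  0.24  0.78 -1.44]
time_s: 3.65
tool_pos: [510.8, 275.2, 27.9]
tool_rot: [0.067, 0.921, 0.382, 0.026]
force: [-2.2, -3.4, 7.9]
width: 59.3
t 3.65 tcp [510.8 275.2  27.9] x [-0.99   0.143  0.003] z [ 0.099  0.701 -0.707] F [-2.2 -3.4  7.9] T [-0.21  0.33  0.25] w 59.3 q [-0.05  0.59 -0.65  0.24  0.78 -1.44]
[250.18104723 278.35766211]
```

View pics/w2.png

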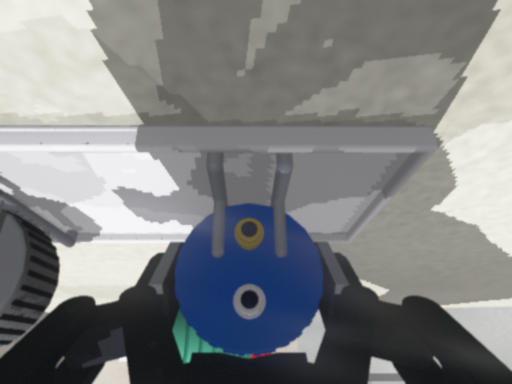

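The lid is held at a width of 59.3. The ports are at (249,233) and (249,301), upright and aligned. Now I'll lift it straight up and measure the lid in the hand.

```bash
python3 -m handwheel '[{"dx":0,"dy":0,"dz":0.01,"rx":0,"ry":0,"rz":0,"gripper":0.05},{"dx":0,"dy":0,"dz":0.03,"rx":0,"ry":0,"rz":0,"gripper":0.05},{"dx":0,"dy":0,"dz":0.04,"rx":0,"ry":0,"rz":0,"gripper":0.05},{"dx":0,"dy":0,"dz":0.04,"rx":0,"ry":0,"rz":0,"gripper":0.05},{"dx":0,"dy":0,"dz":0.05,"rx":0,"ry":0,"rz":0,"gripper":0.05},{"dx":0,"dy":0,"dz":0.04,"rx":0,"ry":0,"rz":0,"gripper":0.05},{"dx":0,"dy":0,"dz":0,"rx":0,"ry":0,"rz":0,"gripper":0.05}]' 40
cat >> h.py <<'E'
def held(W,yel_box=None):
    h=W.hsv();s,M=rpt()
    y=((h[...,0]>18)&(h[...,0]<32)&(h[...,1]>140)).astype(np.uint8); y[320:]=0;y[:,:170]=0;y[:,340:]=0
    b=blue(W,(140,100,360,384))
    k=cv2.morphologyEx(b,cv2.MORPH_CLOSE,np.ones((45,45)))
    w=((h[...,1]<60)&(h[...,2]>120)).astype(np.uint8)*k
    out=[]
    for m in(y,w):
        n,l,st,ce=cv2.connectedComponentsWithStats(m)
        i=1+np.argmax(st[1:,4]);(c,r)=cv2.minEnclosingCircle(np.argwhere(l==i)[:,::-1].astype(np.float32));print(st[i],np.round(c,1),round(r,1));out.append(c)
    return out,s,M,b
E
python3 -c "
from h import *
W=Cam('wrist');o,s,M,b=held(W);cv2.imwrite('pics/w3.png',W.img[:,:,::-1])
# tips plane: perpendicular to rays' best: in tool frame, tips share lid-z coordinate; solve 26 mm spacing
ry,rw=[M.T@W.ray(p) for p in o];c=M.T@(W.c-s['tool_pos'])
n=np.array([0,-1,-1])/2**.5;xl=np.array([0,1,-1])/2**.5   # lid z, lid x in tool frame (x tool sign, checked below)
print('tool-frame of world up',M.T@[0,0,1],'lidz world',M@n,'lidx world',M@xl)
from scipy.optimize import brentq
f=lambda k:np.linalg.norm((c+ry*(k-c@n)/(ry@n))-(c+rw*(k-c@n)/(rw@n)))-26
for k in (brentq(f,-30,150),):
    Y=c+ry*(k-c@n)/(ry@n);Wp=c+rw*(k-c@n)/(rw@n);print('k',k,'Y',Y,'W',Wp,'dir',(Wp-Y)/26,'centre tool frame',(Y+Wp)/2-26*n, 'world',M@((Y+Wp)/2-26*n)+s['tool_pos'])
"
```

```text
time_s: 4.58
tool_pos: [511.8, 275.5, 240.6]
tool_rot: [0.066, 0.921, 0.382, 0.029]
force: [-0.9, -0.1, -0.9]
width: 59.1
t 4.62 tcp [510.8 275.4 238.5] x [-0.99   0.143  0.001] z [ 0.1    0.7   -0.707] F [ 0.5  0.1 -1.6] T [-0.83  0.09  0.06] w 59.2 q [-0.05  0.26 -0.44  0.78  0.78 -1.44]Traceback (most recent call last):
  File "<string>", line 3, in <module>
    W=Cam('wrist');o,s,M,b=held(W);cv2.imwrite('pics/w3.png',W.img[:,:,::-1])
                           ~~~~^^^
  File "h.py", line 34, in held
    i=1+np.argmax(st[1:,4]);(c,r)=cv2.minEnclosingCircle(np.argwhere(l==i)[:,::-1].astype(np.float32));print(st[i],np.round(c,1),round(r,1));out.append(c)
        ~~~~~~~~~^^^^^^^^^^
    return _wrapfunc(a, 'argmax', axis=axis, out=out, **kwds)
    return bound(*args, **kwds)
ValueError: attempt to get argmax of an empty sequence
```

```bash
python3 -c "
from h import *
W=Cam('wrist');cv2.imwrite('pics/w3.png',cv2.resize(W.img[180:384,150:350,::-1],None,fx=2.9,fy=2.9,interpolation=cv2.INTER_CUBIC))
rpt()"
```

```text
t 4.67 tcp [510.  275.4 237.1] x [-0.99   0.143  0.003] z [ 0.099  0.7   -0.707] F [-1.   0.  -0.7] T [-0.76  0.12 -0.03] w 59.1 q [-0.05  0.26 -0.44  0.78  0.78 -1.44]
```

View pics/w3.png

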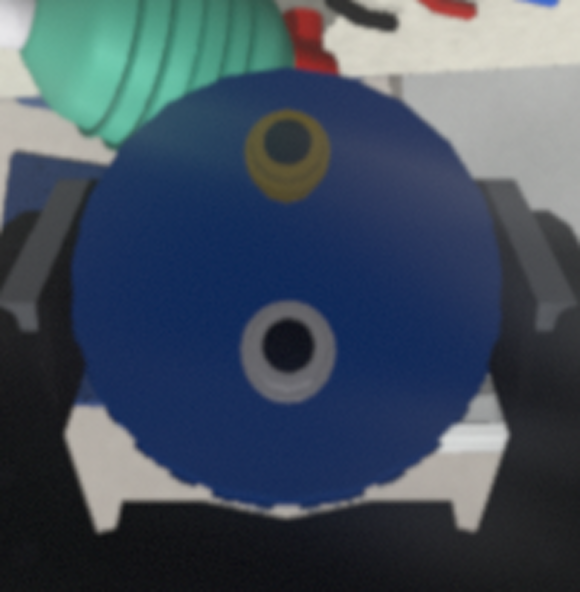

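```bash
python3 -c "
from h import *
from scipy.optimize import least_squares
W=Cam('wrist');s,M=rpt();u0=s['tool_pos']
# unknown: lid centre (tool frame 3) + pivot about jaw axis (1). Observations: two port tips, top-plate rim left/right
obs=[((-13,0,26),(249.3,229.3)),((13,0,26),(249.7,299.0))]
def pt(p,q):
    a=p[3]; # lid axes in tool frame
    z=np.array([0,-np.sin(a),-np.cos(a)]);
    x=np.array([0,np.cos(a),-np.sin(a)])*SG
    y=np.cross(z,x);return M@(p[:3]+q[0]*x+q[1]*y+q[2]*z)+u0
for SG in(1,-1):
    f=lambda p:np.r_[np.concatenate([W.proj(pt(p,q))-o for q,o in obs]),W.proj(pt(p,(0,30,14)))[0]-[174.8,322.4][SG>0], W.proj(pt(p,(0,-30,14)))[0]-[322.4,174.8][SG>0]]
    r=least_squares(f,[0,0,-20,.78 if SG<0 else .78]);p=r.x;print(SG,p.round(3),np.degrees(p[3]),r.fun.round(1),'lid centre world',pt(p,(0,0,0)).round(1),'lidz',(pt(p,(0,0,1))-pt(p,(0,0,0))).round(3),'lidx',(pt(p,(1,0,0))-pt(p,(0,0,0))).round(3))
"
```

```text
t 4.72 tcp [509.6 275.5 236.3] x [-0.99   0.143  0.005] z [ 0.097  0.7   -0.707] F [-0.   0.7 -0.7] T [-0.77  0.13 -0.03] w 58.9 q [-0.05  0.26 -0.45  0.77  0.78 -1.44]
1 [ -0.773   1.942 -16.845   0.761] 43.57756201113042 [-0.2  0.  -0.6 -0.   0.4  0.4] lid centre world [508.9 265.  249.6] lidz [-0.142 -0.989  0.025] lidx [0.008 0.024 1.   ]
-1 [ -0.771 -19.042 -40.435   3.698] 211.88960092978837 [-0.3  4.2 -0.7 -4.1 -1.1  2. ] lid centre world [504.4 233.8 251.4] lidz [ 0.138  0.964 -0.227] lidx [0.037 0.224 0.974]
```

The fit agrees to under 1 px. In the tool frame the lid centre is at about (-0.4, 1.9, -16.8) and the pivot is 43.6°. Next I'll work out the pose over the jar with the lid level and its x at 68.5°.

```bash
cat >> h.py <<'E'
def lidneed(P,th,a=np.radians(43.6),c=(-.4,1.9,-16.8)):
    x=np.array([0,np.cos(a),-np.sin(a)]);z=np.array([0,-np.sin(a),-np.cos(a)])
    L=np.c_[x,np.cross(z,x),z];t=np.radians(th);Lw=R.from_euler('z',t).as_matrix();D=Lw@L.T
    need(np.array(P)-D@np.array(c),D[:,0],D[:,2])
E
python3 -c "
from h import *
lidneed((569,-298,174),68.5)
T=Cam('top');print('spray top',T.on((253,133),154),T.on((258,160),0))"
```

```text
t 4.72 tcp [509.6 275.5 236.3] x [-0.99   0.143  0.005] z [ 0.097  0.7   -0.707] F [-0.   0.7 -0.7] T [-0.77  0.13 -0.03] w 58.9 q [-0.05  0.26 -0.45  0.77  0.78 -1.44]
shift m [ 0.0543 -0.5854 -0.0732] rotvec [-1.498  0.393 -0.18 ]
spray top [675.28090517  23.54023948 154.        ] [659.53696209  16.32507365   0.        ]
```

```bash
python3 -m handwheel '[{"dx":0.005,"dy":-0.03,"dz":0,"rx":-0.125,"ry":0.0328,"rz":-0.015,"gripper":0.05},{"dx":0.005,"dy":-0.05,"dz":0,"rx":-0.125,"ry":0.0328,"rz":-0.015,"gripper":0.05},{"dx":0.005,"dy":-0.055,"dz":0,"rx":-0.125,"ry":0.0328,"rz":-0.015,"gripper":0.05},{"dx":0.005,"dy":-0.055,"dz":0,"rx":-0.125,"ry":0.0328,"rz":-0.015,"gripper":0.05},{"dx":0.005,"dy":-0.055,"dz":0,"rx":-0.125,"ry":0.0328,"rz":-0.015,"gripper":0.05},{"dx":0.005,"dy":-0.055,"dz":0,"rx":-0.125,"ry":0.0328,"rz":-0.015,"gripper":0.05},{"dx":0.005,"dy":-0.055,"dz":0,"rx":-0.125,"ry":0.0328,"rz":-0.015,"gripper":0.05},{"dx":0.005,"dy":-0.055,"dz":0,"rx":-0.125,"ry":0.0328,"rz":-0.015,"gripper":0.05}]' 40
python3 -c "
from h import *
lidneed((569,-298,174),68.5)"
```

```text
time_s: 5.78
tool_pos: [549.8, -135.9, 235.8]
tool_rot: [0.147, 0.981, -0.121, -0.041]
force: [0.2, -0.6, -0.5]
width: 58.9
t 5.78 tcp [ 549.8 -135.9  235.8] x [-0.954  0.297  0.045] z [-0.116 -0.225 -0.968] F [ 0.2 -0.6 -0.5] T [ 0.23 -0.12  0.03] w 58.9 q [-0.23  0.43  0.04  1.24 -0.25 -1.5 ]
shift m [ 0.0141 -0.174  -0.0726] rotvec [-0.495  0.128 -0.06 ]
```

```bash
python3 -m handwheel '[{"dx":0.0028,"dy":-0.0348,"dz":-0.0145,"rx":-0.099,"ry":0.0256,"rz":-0.012,"gripper":0.05},{"dx":0.0028,"dy":-0.0348,"dz":-0.0145,"rx":-0.099,"ry":0.0256,"rz":-0.012,"gripper":0.05},{"dx":0.0028,"dy":-0.0348,"dz":-0.0145,"rx":-0.099,"ry":0.0256,"rz":-0.012,"gripper":0.05},{"dx":0.0028,"dy":-0.0348,"dz":-0.0145,"rx":-0.099,"ry":0.0256,"rz":-0.012,"gripper":0.05},{"dx":0.0028,"dy":-0.0348,"dz":-0.0145,"rx":-0.099,"ry":0.0256,"rz":-0.012,"gripper":0.05},{"dx":0,"dy":0,"dz":0,"rx":0,"ry":0,"rz":0,"gripper":0.05},{"dx":0,"dy":0,"dz":0,"rx":0,"ry":0,"rz":0,"gripper":0.05}]' 40
python3 -c "
from h import *
lidneed((569,-298,174),68.5)
S=Cam('scene');T=Cam('top')
m=blue(S,(110,60,230,175));ys,xs=np.nonzero(m);print(len(xs),xs.min(),xs.max(),ys.min(),ys.max(),'pred c',S.proj((569,-298,174)),'skirt',S.proj((569,-298,160)))
a=cv2.resize(S.img[90:190,100:230,::-1],None,fx=4.4,fy=4.4,interpolation=cv2.INTER_CUBIC)
cv2.imwrite('pics/s4.png',a)"
```

```text
time_s: 6.65
tool_pos: [563.8, -307.8, 163.7]
tool_rot: [0.173, 0.913, -0.362, -0.069]
force: [0.2, -0.4, -0.7]
width: 59.2
t 6.65 tcp [ 563.8 -307.8  163.7] x [-0.931  0.365  0.001] z [-0.251 -0.638 -0.728] F [ 0.2 -0.4 -0.7] T [ 0.69 -0.26 -0.05] w 59.2 q [-0.27  0.67  0.03  1.04 -0.75 -1.42]
shift m [ 0.0001 -0.0022 -0.0006] rotvec [-0.005  0.002 -0.001]
314 152 218 86 136 pred c [162.43575388 126.19509574] skirt [162.98327282 131.64584104]
```

View pics/s4.png

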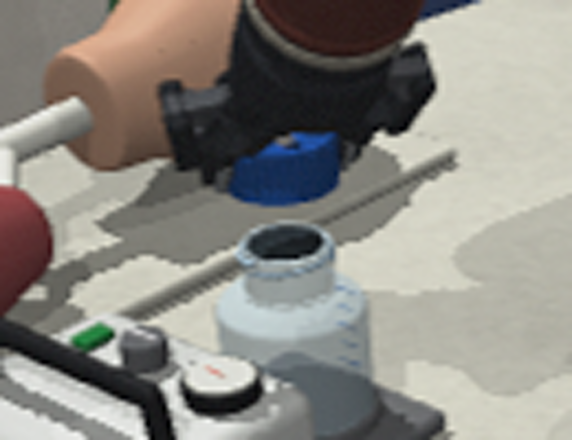

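The scene crop shows the level lid above the jar mouth. The lid spans columns 230 to 342 and the mouth 240 to 335, so they're nearly coaxial. I'll correct the 2 mm y offset and measure again.

```bash
python3 -m handwheel '[{"dx":0,"dy":-0.0022,"dz":-0.012,"rx":-0.005,"ry":0.002,"rz":0,"gripper":0.05},{"dx":0,"dy":0,"dz":0,"rx":0,"ry":0,"rz":0,"gripper":0.05}]' 40
cat > m.py <<'E'
from h import *
def lid(c,box,vmin=40):
    h=c.hsv();m=((h[...,0]>103)&(h[...,0]<128)&(h[...,1]>120)&(h[...,2]>vmin)).astype(np.uint8)
    k=np.zeros_like(m);x0,y0,x1,y1=box;k[y0:y1,x0:x1]=1;m*=k
    n,l,st,ce=cv2.connectedComponentsWithStats(m);i=1+np.argmax(st[1:,4]);m=l==i
    print(st[i]);return m
if __name__=="__main__":
    lidneed((569,-298,162),68.5)
    s,M=rpt();P=s["tool_pos"]+M@[-.4,1.9,-16.8];print("lid by tool",P.round(1))
    S=Cam("scene");m=lid(S,(110,90,230,160))
    for r in np.nonzero(m.any(1))[0]: x=np.nonzero(m[r])[0];print(r,x.min(),x.max(),end="; ")
    e=P+[0,0,-7];v=S.c-P;v[2]=0;v/=np.linalg.norm(v);t=np.cross([0,0,1],v)*30
    print("\npred edges",S.proj(e-t),S.proj(e+t),"mouth pred",[S.proj(np.array([569,-298,121])+k*t/30*27) for k in(-1,1)])
    g=cv2.cvtColor(S.img,cv2.COLOR_RGB2GRAY)
    for r in (146,147,148): print(r,g[r,148:184])
E
python3 m.py
```

```text
time_s: 7.0
tool_pos: [563.6, -310.2, 151.5]
tool_rot: [0.172, 0.912, -0.365, -0.069]
force: [0.0, 0.7, -0.5]
width: 59.2
t 7.0 tcp [ 563.6 -310.2  151.5] x [-0.931  0.365  0.   ] z [-0.252 -0.643 -0.724] F [ 0.   0.7 -0.5] T [ 0.69 -0.27 -0.02] w 59.2 q [-0.27  0.68  0.02  1.01 -0.76 -1.43]
shift m [ 0.0003  0.0003 -0.0004] rotvec [ 0.001 -0.001 -0.001]
t 7.0 tcp [ 563.6 -310.2  151.5] x [-0.931  0.365  0.   ] z [-0.252 -0.643 -0.724] F [ 0.   0.7 -0.5] T [ 0.69 -0.27 -0.02] w 59.2 q [-0.27  0.68  0.02  1.01 -0.76 -1.43]
lid by tool [ 568.7 -298.2  162.3]
[152 125  25  17 303]
125 167 175; 126 167 176; 127 161 176; 128 160 176; 129 158 176; 130 154 176; 131 154 176; 132 153 176; 133 153 176; 134 153 176; 135 153 176; 136 152 175; 137 152 174; 138 153 173; 139 154 170; 140 157 167; 141 164 164; 
pred edges [150.30453096 134.31200879] [176.00066482 132.43514318] mouth pred [array([153.05407706, 147.32829131]), array([175.79348307, 145.56159985])]
146 [125 122 121 120 177 207 196 150  79  32  26  26  31  30  27  28  28  30
  31  29  30  29  27  22  78 162 157 110 173 209 211 214 212 213 212 211]
147 [118 175 205 209 211 198 164 169 145  65  25  27  31  33  31  31  33  30
  34  32  30  27  21  81 148 165 132  95 181 219 214 210 211 211 213 213]
148 [205 211 210 187 163 144 179 163 144 146 100  43  23  21  25  21  21  24
  26  23  95 123 162 186 155 139 122 103 182 216 211 210 210 209 211 213]
```

```bash
cat > arc.py <<'E'
from m import *
s,M=rpt();P=s["tool_pos"]+M@[-.4,1.9,-16.8]
S=Cam("scene");m=lid(S,(110,90,230,160)).astype(np.uint8)
a=np.linspace(0,2*np.pi,200);C=lambda z,P:np.array([S.proj(P+[30*np.cos(t),30*np.sin(t),z]) for t in a])
h=cv2.convexHull(np.r_[C(-14,P),C(14,P)].astype(np.float32))[:,0]
print("pred x",h[:,0].min(),h[:,0].max(),"bottom",h[:,1].max())
o=cv2.findContours(m,0,1)[0][0][:,0].astype(float)
# observed lower contour (bottom arc) -> cast on the plane of the skirt edge, fit circle
lo=np.array([(x,o[o[:,0]==x][:,1].max()+.5) for x in np.unique(o[:,0])]);lo=lo[2:-2]
Q=np.array([S.on(p,P[2]-14)[:2] for p in lo])
from scipy.optimize import least_squares
r=least_squares(lambda c:np.hypot(*(Q-c).T)-30,P[:2]);print("skirt circle centre",r.x.round(1),"rms",np.sqrt((r.fun**2).mean()).round(2),"tool says",P.round(1))
E
python3 arc.py
```

```text
t 7.05 tcp [ 563.8 -310.3  152. ] x [-0.931  0.365 -0.   ] z [-0.252 -0.643 -0.723] F [ 0.1  0.  -0.5] T [ 0.76 -0.25  0.02] w 59.3 q [-0.27  0.68  0.02  1.01 -0.76 -1.43]
[152 125  25  16 306]
pred x 149.23495 176.15279 bottom 141.60913
skirt circle centre [ 565.5 -303.2] rms 1.27 tool says [ 568.9 -298.3  162.8]
```

The right edge (176.5 against a predicted 176.2) and the bottom row (141 against 141.6) match the tool-based pose. The left edge is hidden by the finger. I'll lower it gently while watching the force.

```bash
python3 -m handwheel '[{"dx":0,"dy":0,"dz":-0.01,"rx":0,"ry":0,"rz":0,"gripper":0.05},{"dx":0,"dy":0,"dz":-0.01,"rx":0,"ry":0,"rz":0,"gripper":0.05},{"dx":0,"dy":0,"dz":-0.003,"rx":0,"ry":0,"rz":0,"gripper":0.05},{"dx":0,"dy":0,"dz":0,"rx":0,"ry":0,"rz":0,"gripper":0.05}]' 40
python3 -m handwheel '[{"dx":0,"dy":0,"dz":-0.0015,"rx":0,"ry":0,"rz":0,"gripper":0.05},{"dx":0,"dy":0,"dz":-0.0015,"rx":0,"ry":0,"rz":0,"gripper":0.05}]' 40
python3 -c "
from m import *
s,M=rpt();print(s['tool_pos']+M@[-.4,1.9,-16.8])"
python3 -m handwheel '[{"dx":0,"dy":0,"dz":-0.001,"rx":0,"ry":0,"rz":0,"gripper":0.05},{"dx":0,"dy":0,"dz":-0.001,"rx":0,"ry":0,"rz":0,"gripper":0.05}]' 40
python3 -c "
from m import *
s,M=rpt();print(s['tool_pos']+M@[-.4,1.9,-16.8])"
```

```text
time_s: 7.6
tool_pos: [563.9, -310.5, 129.0]
tool_rot: [0.173, 0.912, -0.366, -0.069]
force: [1.1, -0.4, 0.1]
width: 59.2
time_s: 7.85
tool_pos: [564.3, -310.5, 126.6]
tool_rot: [0.173, 0.912, -0.366, -0.068]
force: [0.2, 0.5, -0.8]
width: 59.1
t 7.85 tcp [ 564.3 -310.5  126.6] x [-0.931  0.365 -0.002] z [-0.251 -0.643 -0.723] F [ 0.2  0.5 -0.8] T [ 0.7  -0.33 -0.02] w 59.1 q [-0.27  0.7  -0.01  0.96 -0.76 -1.43]
[ 569.38237242 -298.598098    137.44341406]
time_s: 8.1
tool_pos: [564.2, -310.6, 124.7]
tool_rot: [0.173, 0.912, -0.366, -0.069]
force: [-0.5, 0.1, 3.1]
width: 59.7
t 8.1 tcp [ 564.2 -310.6  124.7] x [-0.931  0.365 -0.001] z [-0.251 -0.643 -0.723] F [-0.5  0.1  3.1] T [ 0.25 -0.01 -0.08] w 59.7 q [-0.27  0.71 -0.01  0.95 -0.76 -1.43]
[ 569.27195797 -298.66975087  135.50265402]
```

```bash
python3 -m handwheel '[{"dx":0,"dy":0,"dz":-0.001,"rx":0,"ry":0,"rz":0,"gripper":0.05},{"dx":0,"dy":0,"dz":0,"rx":0,"ry":0,"rz":0,"gripper":0.05}]' 40
python3 -m handwheel '[{"dx":0,"dy":0,"dz":-0.001,"rx":0,"ry":0,"rz":0,"gripper":0.05},{"dx":0,"dy":0,"dz":0,"rx":0,"ry":0,"rz":0,"gripper":0.05}]' 40
python3 -c "
from m import *
s,M=rpt();print(s['tool_pos']+M@[-.4,1.9,-16.8])
S=Cam('scene');W=Cam('wrist')
a=cv2.resize(S.img[105:175,120:220,::-1],(560,392),interpolation=cv2.INTER_CUBIC)
b=cv2.resize(W.img[:,:,::-1],(240,180));o=np.zeros((392,800,3),np.uint8);o[:,:560]=a;o[:180,560:]=b
cv2.imwrite('pics/s5.png',o)"
```

```text
time_s: 8.35
tool_pos: [564.0, -311.0, 123.8]
tool_rot: [0.173, 0.912, -0.366, -0.069]
force: [-1.4, -3.0, 2.7]
width: 59.4
time_s: 8.6
tool_pos: [563.8, -311.1, 122.7]
tool_rot: [0.173, 0.912, -0.366, -0.069]
force: [-2.5, -4.4, 3.6]
width: 59.3
t 8.6 tcp [ 563.8 -311.1  122.7] x [-0.931  0.366 -0.001] z [-0.252 -0.644 -0.722] F [-2.5 -4.4  3.6] T [-0.68  0.41 -0.13] w 59.3 q [-0.27  0.71 -0.01  0.95 -0.76 -1.43]
[ 568.90400884 -299.12979591  133.51955617]
```

View pics/s5.png

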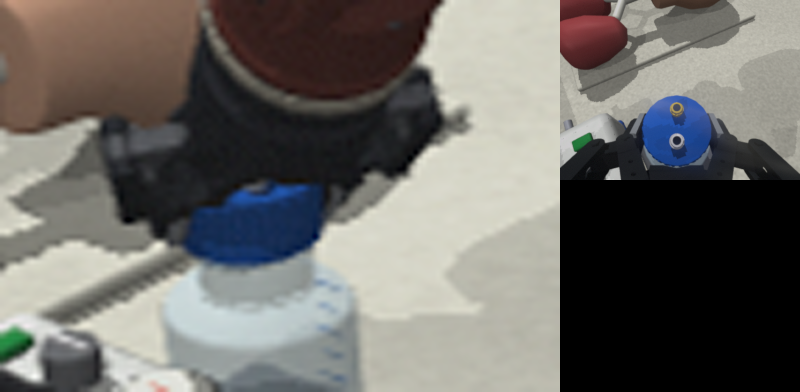

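The skirt is over the neck, with a sideways push of (-2.5, -4.4) N. I'll follow that push and settle.

```bash
python3 -m handwheel '[{"dx":-0.0007,"dy":-0.0012,"dz":0,"rx":0,"ry":0,"rz":0,"gripper":0.05},{"dx":0,"dy":0,"dz":-0.0005,"rx":0,"ry":0,"rz":0,"gripper":0.05},{"dx":0,"dy":0,"dz":0,"rx":0,"ry":0,"rz":0,"gripper":0.05}]' 40
python3 -c "
from m import *
s,M=rpt();print(s['tool_pos']+M@[-.4,1.9,-16.8])"
python3 -m handwheel '[{"dx":0,"dy":0,"dz":-0.001,"rx":0,"ry":0,"rz":0,"gripper":0.05},{"dx":0,"dy":0,"dz":-0.001,"rx":0,"ry":0,"rz":0,"gripper":0.05},{"dx":0,"dy":0,"dz":0,"rx":0,"ry":0,"rz":0,"gripper":0.05}]' 40
python3 -c "
from m import *
s,M=rpt();print(s['tool_pos']+M@[-.4,1.9,-16.8])"
```

```text
time_s: 9.07
tool_pos: [563.5, -311.4, 121.7]
tool_rot: [0.173, 0.912, -0.365, -0.069]
force: [0.2, -0.7, 0.9]
width: 59.2
t 9.07 tcp [ 563.5 -311.4  121.7] x [-0.931  0.365 -0.001] z [-0.251 -0.643 -0.724] F [ 0.2 -0.7  0.9] T [ 0.46 -0.11 -0.04] w 59.2 q [-0.27  0.71 -0.01  0.95 -0.76 -1.43]
[ 568.56196541 -299.50089309  132.52217847]
time_s: 9.45
tool_pos: [563.4, -311.9, 121.1]
tool_rot: [0.172, 0.912, -0.366, -0.068]
force: [-2.4, 1.7, 8.9]
width: 59.4
t 9.45 tcp [ 563.4 -311.9  121.1] x [-0.931  0.365 -0.001] z [-0.251 -0.644 -0.722] F [-2.4  1.7  8.9] T [-0.38  0.86 -0.59] w 59.4 q [-0.27  0.71 -0.01  0.94 -0.76 -1.43]
[ 568.54093559 -299.93852766  131.90317767]
```

It's resting firmly on the thread at about the expected height. I'll relieve the push, release and back off along the tool axis.

```bash
python3 -m handwheel '[{"dx":0,"dy":0,"dz":0.0012,"rx":0,"ry":0,"rz":0,"gripper":0.05},{"dx":0,"dy":0,"dz":0,"rx":0,"ry":0,"rz":0,"gripper":0.065},{"dx":0,"dy":0,"dz":0,"rx":0,"ry":0,"rz":0,"gripper":0.085},{"dx":0,"dy":0,"dz":0,"rx":0,"ry":0,"rz":0,"gripper":0.085},{"dx":0.0075,"dy":0.0193,"dz":0.0217,"rx":0,"ry":0,"rz":0,"gripper":0.085},{"dx":0.0075,"dy":0.0193,"dz":0.0217,"rx":0,"ry":0,"rz":0,"gripper":0.085},{"dx":0.0075,"dy":0.0193,"dz":0.0217,"rx":0,"ry":0,"rz":0,"gripper":0.085},{"dx":0.005,"dy":0.012,"dz":0.04,"rx":0,"ry":0,"rz":0,"gripper":0.085}]' 40
python3 -c "
from m import *
s,M=rpt()
S=Cam('scene');W=Cam('wrist')
a=cv2.resize(S.img[105:175,120:220,::-1],(560,392),interpolation=cv2.INTER_CUBIC)
b=cv2.resize(W.img[:,:,::-1],(240,180));o=np.zeros((392,800,3),np.uint8);o[:,:560]=a;o[:180,560:]=b
cv2.imwrite('pics/s6.png',o);cv2.imwrite('pics/w6full.png',W.img[:,:,::-1])"
```

```text
time_s: 10.45
tool_pos: [590.6, -240.6, 225.6]
tool_rot: [0.172, 0.912, -0.365, -0.07]
force: [0.9, -0.9, -0.1]
width: 84.9
t 10.45 tcp [ 590.6 -240.6  225.6] x [-0.931  0.365  0.002] z [-0.253 -0.643 -0.723] F [ 0.9 -0.9 -0.1] T [ 0.62 -0.3  -0.01] w 84.9 q [-0.16  0.68  0.22  1.32 -0.74 -1.28]
```

View pics/s6.png

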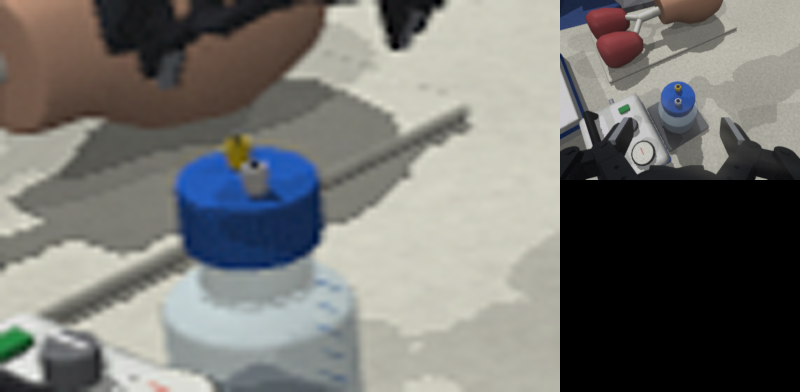

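The lid sits level on the jar, white port toward +y and yellow toward -y as intended. Next is a vertical grasp from above with joint 6 wound back for a long clockwise turn.

```bash
python3 -c "
from m import *
need((568.5,-299.5,190),(-.661,-.750,0),(0,0,-1))
S=Cam('scene');m=lid(S,(130,100,200,160),30)
T=Cam('top');t=lid(T,(370,150,450,220),30)
for c,k in((S,m),(T,t)):
  ys,xs=np.nonzero(k);print(xs.min(),xs.max(),ys.min(),ys.max())
a=np.linspace(0,2*np.pi,200)
for P in((568.5,-299.5,133.5),):
  for c in(S,T):
    h=np.array([c.proj(np.array(P)+[30*np.cos(q),30*np.sin(q),z]) for q in a for z in(-14,14)]);print(h.min(0),h.max(0))
"
```

```text
t 10.55 tcp [ 593.2 -240.9  230.2] x [-0.932  0.364 -0.007] z [-0.246 -0.645 -0.724] F [ 0.2 -0.5  0.2] T [ 0.62 -0.3  -0.02] w 85.1 q [-0.16  0.68  0.23  1.32 -0.74 -1.28]
shift m [-0.0247 -0.0586 -0.0402] rotvec [0.784 0.198 1.161]
[151 131  26  22 436]
[394 168  31  29 609]
151 176 131 152
394 424 168 196
[150.39833008 130.70559228] [176.89266097 152.6043647 ]
[391.51749439 167.60515209] [426.04506395 198.53844359]
```

```bash
python3 -m handwheel '[{"dx":-0.003,"dy":-0.007,"dz":-0.005,"rx":0.098,"ry":0.0248,"rz":0.145,"gripper":0.085},{"dx":-0.003,"dy":-0.0073,"dz":-0.005,"rx":0.098,"ry":0.0248,"rz":0.145,"gripper":0.085},{"dx":-0.0031,"dy":-0.0073,"dz":-0.005,"rx":0.098,"ry":0.0248,"rz":0.145,"gripper":0.085},{"dx":-0.0031,"dy":-0.0074,"dz":-0.005,"rx":0.098,"ry":0.0248,"rz":0.145,"gripper":0.085},{"dx":-0.0031,"dy":-0.0074,"dz":-0.005,"rx":0.098,"ry":0.0248,"rz":0.145,"gripper":0.085},{"dx":-0.0031,"dy":-0.0074,"dz":-0.005,"rx":0.098,"ry":0.0248,"rz":0.145,"gripper":0.085},{"dx":-0.0031,"dy":-0.0074,"dz":-0.005,"rx":0.098,"ry":0.0248,"rz":0.145,"gripper":0.085},{"dx":-0.0031,"dy":-0.0074,"dz":-0.005,"rx":0.098,"ry":0.0248,"rz":0.145,"gripper":0.085}]' 40
python3 -c "
from h import *
need((568.5,-299.5,121),(-.661,-.750,0),(0,0,-1))"
```

```text
time_s: 11.65
tool_pos: [565.3, -300.7, 185.3]
tool_rot: [-0.415, 0.91, 0.0, -0.002]
force: [0.7, -0.5, -1.3]
width: 85.0
t 11.65 tcp [ 565.3 -300.7  185.3] x [-0.656 -0.754  0.004] z [-0.004 -0.002 -1.   ] F [ 0.7 -0.5 -1.3] T [-0.02  0.03 -0.04] w 85.0 q [-0.6   0.54  0.11  1.14 -0.   -3.03]
shift m [ 0.0032  0.0012 -0.0643] rotvec [ 0.002 -0.004 -0.006]
```

```bash
python3 -m handwheel '[{"dx":0.001,"dy":0,"dz":-0.016,"rx":0,"ry":-0.002,"rz":0,"gripper":0.085},{"dx":0,"dy":0,"dz":-0.016,"rx":0,"ry":0,"rz":0,"gripper":0.085},{"dx":0,"dy":0,"dz":0,"rx":0,"ry":0,"rz":0,"gripper":0.085}]' 40
python3 -c "
from h import *
need((568.5,-299.5,121),(-.661,-.750,0),(0,0,-1))"
```

```text
time_s: 12.02
tool_pos: [565.9, -299.4, 152.0]
tool_rot: [-0.413, 0.911, -0.001, -0.003]
force: [-0.3, 0.3, 1.0]
width: 85.2
t 12.03 tcp [ 565.9 -299.4  152. ] x [-0.659 -0.752  0.006] z [-0.005 -0.003 -1.   ] F [-0.3  0.3  1. ] T [-0.01 -0.04  0.01] w 85.2 q [-0.6   0.56  0.05  1.07 -0.01 -3.02]
shift m [ 0.0026 -0.0001 -0.031 ] rotvec [ 0.003 -0.005 -0.002]
```

```bash
python3 -m handwheel '[{"dx":0.0026,"dy":0,"dz":-0.015,"rx":0.003,"ry":-0.005,"rz":0,"gripper":0.085},{"dx":0,"dy":0,"dz":-0.016,"rx":0,"ry":0,"rz":0,"gripper":0.085},{"dx":0,"dy":0,"dz":0,"rx":0,"ry":0,"rz":0,"gripper":0.055},{"dx":0,"dy":0,"dz":0,"rx":0,"ry":0,"rz":0,"gripper":0.055},{"dx":0,"dy":0,"dz":0,"rx":0,"ry":0,"rz":0,"gripper":0.055},{"dx":0,"dy":0,"dz":0,"rx":0,"ry":0,"rz":0,"gripper":0.055}]' 30
python3 -c "
from h import *
need((568.5,-299.5,121),(-.661,-.750,0),(0,0,-1))"
```

```text
time_s: 12.78
tool_pos: [570.3, -300.1, 123.7]
tool_rot: [-0.413, 0.911, -0.002, 0.002]
force: [1.4, 4.0, 3.3]
width: 59.3
t 12.78 tcp [ 570.3 -300.1  123.7] x [-0.659 -0.752 -0.001] z [ 0.004 -0.002 -1.   ] F [1.4 4.  3.3] T [ 0.9  -0.35 -0.1 ] w 59.3 q [-0.6   0.58  0.02  1.    0.   -3.02]
shift m [-0.0018  0.0006 -0.0027] rotvec [ 0.002  0.004 -0.003]
```

Gripped. I'll start screwing clockwise, following the 2.6 mm/rad thread.

```bash
python3 -m handwheel '[{"dx":0,"dy":0.0005,"dz":-0.0002,"rx":0,"ry":0,"rz":-0.08,"gripper":0.055},{"dx":0,"dy":0,"dz":-0.0004,"rx":0,"ry":0,"rz":-0.15,"gripper":0.055},{"dx":0,"dy":0,"dz":-0.0004,"rx":0,"ry":0,"rz":-0.15,"gripper":0.055},{"dx":0,"dy":0,"dz":-0.0004,"rx":0,"ry":0,"rz":-0.15,"gripper":0.055},{"dx":0,"dy":0,"dz":-0.0004,"rx":0,"ry":0,"rz":-0.15,"gripper":0.055},{"dx":0,"dy":0,"dz":-0.0004,"rx":0,"ry":0,"rz":-0.15,"gripper":0.055},{"dx":0,"dy":0,"dz":-0.0004,"rx":0,"ry":0,"rz":-0.15,"gripper":0.055},{"dx":0,"dy":0,"dz":-0.0001,"rx":0,"ry":0,"rz":-0.02,"gripper":0.055}]' 30
python3 -c "
from h import *
rpt();W=Cam('wrist');S=Cam('scene')
o=np.zeros((392,800,3),np.uint8);o[:,:560]=cv2.resize(S.img[105:175,120:220,::-1],(560,392));o[:180,560:]=cv2.resize(W.img[:,:,::-1],(240,180));cv2.imwrite('pics/s7.png',o)"
```

```text
time_s: 13.78
tool_pos: [569.2, -300.6, 120.7]
tool_rot: [0.075, 0.997, -0.003, -0.001]
force: [-4.8, -1.4, 3.4]
width: 59.4
t 13.78 tcp [ 569.2 -300.6  120.7] x [-0.989  0.149  0.001] z [-0.001 -0.005 -1.   ] F [-4.8 -1.4  3.4] T [-0.26  1.06  0.12] w 59.4 q [-0.6   0.59  0.02  1.   -0.01 -2.02]
```

View pics/s7.png

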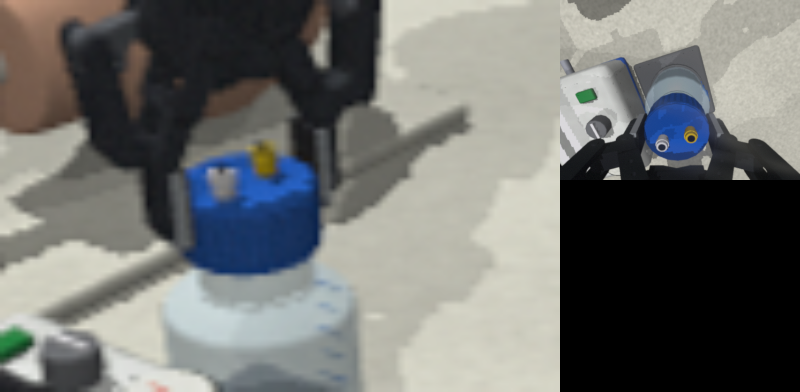

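The view shows the lid level and turned about 57° clockwise with the tool (white port at left, yellow behind). Continuing.

```bash
for i in 1; do python3 -m handwheel '[{"dx":0,"dy":0,"dz":-0.0004,"rx":0,"ry":0,"rz":-0.17,"gripper":0.055},{"dx":0,"dy":0,"dz":-0.0004,"rx":0,"ry":0,"rz":-0.17,"gripper":0.055},{"dx":0,"dy":0,"dz":-0.0005,"rx":0,"ry":0,"rz":-0.17,"gripper":0.055},{"dx":0,"dy":0,"dz":-0.0004,"rx":0,"ry":0,"rz":-0.17,"gripper":0.055},{"dx":0,"dy":0,"dz":-0.0005,"rx":0,"ry":0,"rz":-0.17,"gripper":0.055},{"dx":0,"dy":0,"dz":-0.0004,"rx":0,"ry":0,"rz":-0.17,"gripper":0.055},{"dx":0,"dy":0,"dz":-0.0005,"rx":0,"ry":0,"rz":-0.17,"gripper":0.055},{"dx":0,"dy":0,"dz":-0.0004,"rx":0,"ry":0,"rz":-0.17,"gripper":0.055}]' 30; done
python3 -c "
from h import *
rpt()"
python3 -m handwheel '[{"dx":0,"dy":0,"dz":-0.0004,"rx":0,"ry":0,"rz":-0.17,"gripper":0.055},{"dx":0,"dy":0,"dz":-0.0004,"rx":0,"ry":0,"rz":-0.17,"gripper":0.055},{"dx":0,"dy":0,"dz":-0.0005,"rx":0,"ry":0,"rz":-0.17,"gripper":0.055},{"dx":0,"dy":0,"dz":-0.0004,"rx":0,"ry":0,"rz":-0.17,"gripper":0.055},{"dx":0,"dy":0,"dz":-0.0005,"rx":0,"ry":0,"rz":-0.17,"gripper":0.055},{"dx":0,"dy":0,"dz":-0.0004,"rx":0,"ry":0,"rz":-0.17,"gripper":0.055},{"dx":0,"dy":0,"dz":-0.0005,"rx":0,"ry":0,"rz":-0.17,"gripper":0.055},{"dx":0,"dy":0,"dz":-0.0004,"rx":0,"ry":0,"rz":-0.17,"gripper":0.055}]' 30
python3 -c "
from h import *
rpt()"
```

```text
time_s: 14.88
tool_pos: [567.3, -299.2, 117.0]
tool_rot: [0.686, 0.728, -0.003, -0.003]
force: [-13.2, 3.4, 9.7]
width: 59.5
t 14.88 tcp [ 567.3 -299.2  117. ] x [-0.059  0.998  0.001] z [-0.009  0.    -1.   ] F [-13.2   3.4   9.7] T [0.72 2.82 0.45] w 59.5 q [-0.6   0.59  0.02  1.   -0.   -0.66]
time_s: 15.88
tool_pos: [567.8, -297.3, 113.3]
tool_rot: [0.991, 0.135, -0.002, -0.004]
force: [-10.2, 11.7, 11.5]
width: 59.4
t 15.88 tcp [ 567.8 -297.3  113.3] x [ 0.963  0.268 -0.003] z [-0.006  0.008 -1.   ] F [-10.2  11.7  11.5] T [2.18 2.23 0.59] w 59.4 q [-0.6   0.6   0.01  0.99  0.    0.7 ]
```

```bash
python3 -m handwheel '[{"dx":-0.001,"dy":0.001,"dz":0.0006,"rx":0,"ry":0,"rz":-0.05,"gripper":0.055},{"dx":-0.001,"dy":0.001,"dz":-0.0004,"rx":0,"ry":0,"rz":-0.15,"gripper":0.055},{"dx":0,"dy":0,"dz":-0.0004,"rx":0,"ry":0,"rz":-0.17,"gripper":0.055},{"dx":0,"dy":0,"dz":-0.0004,"rx":0,"ry":0,"rz":-0.17,"gripper":0.055}]' 30
python3 -c "
from h import *
rpt();W=Cam('wrist');S=Cam('scene')
o=np.zeros((392,800,3),np.uint8);o[:,:560]=cv2.resize(S.img[105:175,120:220,::-1],(560,392));o[:180,560:]=cv2.resize(W.img[:,:,::-1],(240,180));cv2.imwrite('pics/s8.png',o)"
```

```text
time_s: 16.38
tool_pos: [568.3, -296.5, 112.2]
tool_rot: [0.991, -0.134, 0.0, -0.003]
force: [2.5, 5.7, -2.7]
width: 59.2
t 16.38 tcp [ 568.3 -296.5  112.2] x [ 0.964 -0.266 -0.001] z [ 0.001  0.007 -1.   ] F [ 2.5  5.7 -2.7] T [ 1.04 -0.54  0.15] w 59.2 q [-0.6   0.59  0.    0.98  0.01  1.24]
```

View pics/s8.png

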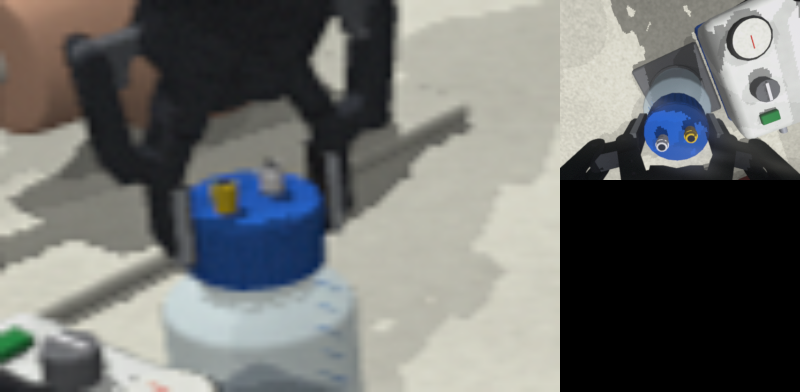

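The lid has turned with the tool and dropped level, with the port order swapped as expected. That was the twelfth and last picture, so I'll rely on numbers from here.

```bash
python3 -m handwheel '[{"dx":0.0003,"dy":0.0005,"dz":-0.0004,"rx":0,"ry":0,"rz":-0.17,"gripper":0.055},{"dx":0.0003,"dy":0.0005,"dz":-0.0004,"rx":0,"ry":0,"rz":-0.17,"gripper":0.055},{"dx":0,"dy":0,"dz":-0.0004,"rx":0,"ry":0,"rz":-0.17,"gripper":0.055},{"dx":0,"dy":0,"dz":-0.0005,"rx":0,"ry":0,"rz":-0.17,"gripper":0.055},{"dx":0,"dy":0,"dz":-0.0004,"rx":0,"ry":0,"rz":-0.17,"gripper":0.055}]' 30
python3 -c "
from h import *
rpt()"
python3 -m handwheel '[{"dx":0,"dy":0,"dz":-0.0004,"rx":0,"ry":0,"rz":-0.17,"gripper":0.055},{"dx":0,"dy":0,"dz":-0.0004,"rx":0,"ry":0,"rz":-0.17,"gripper":0.055},{"dx":0,"dy":0,"dz":-0.0004,"rx":0,"ry":0,"rz":-0.17,"gripper":0.055},{"dx":0,"dy":0,"dz":-0.0004,"rx":0,"ry":0,"rz":-0.17,"gripper":0.055},{"dx":0,"dy":0,"dz":-0.0004,"rx":0,"ry":0,"rz":-0.15,"gripper":0.055},{"dx":0,"dy":0,"dz":0,"rx":0,"ry":0,"rz":0,"gripper":0.055}]' 30
python3 -c "
from h import *
rpt()"
```

```text
time_s: 17.1
tool_pos: [570.8, -297.1, 110.6]
tool_rot: [0.848, -0.53, 0.003, -0.003]
force: [10.2, -0.9, -8.9]
width: 59.4
t 17.1 tcp [ 570.8 -297.1  110.6] x [ 0.439 -0.899  0.002] z [ 0.008  0.002 -1.   ] F [10.2 -0.9 -8.9] T [-0.09 -2.05  0.34] w 59.4 q [-0.6   0.59 -0.01  0.97  0.01  2.09]
time_s: 17.85
tool_pos: [570.7, -299.6, 108.7]
tool_rot: [-0.563, 0.826, -0.005, 0.002]
force: [9.6, -10.3, -12.6]
width: 58.8
t 17.85 tcp [ 570.7 -299.6  108.7] x [-0.366 -0.931  0.002] z [ 0.008 -0.006 -1.   ] F [  9.6 -10.3 -12.6] T [-1.86 -1.73 -0.23] w 58.8 q [-0.6   0.59 -0.01  0.96 -0.    2.92]
```

Turned 5.94 rad with the lid following. Joint 6 is near its limit, so I'll release, wind back 2.4 rad around the lid with the fingers open, and regrip.

```bash
python3 -m handwheel '[{"dx":0,"dy":0,"dz":0,"rx":0,"ry":0,"rz":0,"gripper":0.085},{"dx":0,"dy":0,"dz":0,"rx":0,"ry":0,"rz":0,"gripper":0.085},{"dx":0,"dy":0,"dz":0,"rx":0,"ry":0,"rz":0,"gripper":0.085},{"dx":0,"dy":0,"dz":0,"rx":0,"ry":0,"rz":0,"gripper":0.085}]' 30
python3 -c "
from h import *
need((569,-299,109),(-.366,-.931,0),(0,0,-1))"
```

```text
time_s: 18.35
tool_pos: [568.5, -296.8, 108.9]
tool_rot: [-0.563, 0.827, -0.002, 0.001]
force: [-1.0, 0.3, 0.5]
width: 85.2
t 18.35 tcp [ 568.5 -296.8  108.9] x [-0.367 -0.93  -0.   ] z [ 0.004 -0.001 -1.   ] F [-1.   0.3  0.5] T [ 0.   -0.02  0.02] w 85.2 q [-0.6   0.59 -0.01  0.96  0.    2.92]
shift m [ 0.0005 -0.0022  0.0001] rotvec [0.001 0.004 0.001]
```

```bash
python3 -m handwheel '[{"dx":0.0005,"dy":-0.0022,"dz":0,"rx":0,"ry":0.003,"rz":0.1,"gripper":0.085},{"dx":0,"dy":0,"dz":0,"rx":0,"ry":0,"rz":0.17,"gripper":0.085},{"dx":0,"dy":0,"dz":0,"rx":0,"ry":0,"rz":0.17,"gripper":0.085},{"dx":0,"dy":0,"dz":0,"rx":0,"ry":0,"rz":0.17,"gripper":0.085},{"dx":0,"dy":0,"dz":0,"rx":0,"ry":0,"rz":0.17,"gripper":0.085},{"dx":0,"dy":0,"dz":0,"rx":0,"ry":0,"rz":0.17,"gripper":0.085},{"dx":0,"dy":0,"dz":0,"rx":0,"ry":0,"rz":0.17,"gripper":0.085},{"dx":0,"dy":0,"dz":0,"rx":0,"ry":0,"rz":0.17,"gripper":0.085}]' 30
python3 -m handwheel '[{"dx":0,"dy":0,"dz":0,"rx":0,"ry":0,"rz":0.17,"gripper":0.085},{"dx":0,"dy":0,"dz":0,"rx":0,"ry":0,"rz":0.17,"gripper":0.085},{"dx":0,"dy":0,"dz":0,"rx":0,"ry":0,"rz":0.17,"gripper":0.085},{"dx":0,"dy":0,"dz":0,"rx":0,"ry":0,"rz":0.17,"gripper":0.085},{"dx":0,"dy":0,"dz":0,"rx":0,"ry":0,"rz":0.17,"gripper":0.085},{"dx":0,"dy":0,"dz":0,"rx":0,"ry":0,"rz":0.17,"gripper":0.085},{"dx":0,"dy":0,"dz":0,"rx":0,"ry":0,"rz":0.1,"gripper":0.085},{"dx":0,"dy":0,"dz":0,"rx":0,"ry":0,"rz":0,"gripper":0.085}]' 30
python3 -c "
from h import *
rpt()"
python3 -m handwheel '[{"dx":0,"dy":0,"dz":0,"rx":0,"ry":0,"rz":0,"gripper":0.055},{"dx":0,"dy":0,"dz":0,"rx":0,"ry":0,"rz":0,"gripper":0.055},{"dx":0,"dy":0,"dz":0,"rx":0,"ry":0,"rz":0,"gripper":0.055},{"dx":0,"dy":0,"dz":0,"rx":0,"ry":0,"rz":0,"gripper":0.055}]' 30
python3 -c "
from h import *
rpt()"
```

```text
time_s: 19.35
tool_pos: [569.0, -299.0, 108.9]
tool_rot: [0.947, -0.32, 0.001, -0.001]
force: [0.3, -0.2, -0.5]
width: 85.0
time_s: 20.35
tool_pos: [569.0, -299.1, 108.9]
tool_rot: [0.973, 0.229, 0.0, -0.001]
force: [-0.2, -0.4, 0.1]
width: 85.2
t 20.35 tcp [ 569.  -299.1  108.9] x [0.895 0.446 0.001] z [-0.     0.001 -1.   ] F [-0.2 -0.4  0.1] T [-0.   -0.03 -0.  ] w 85.2 q [-0.6   0.6  -0.    0.97  0.    0.51]
time_s: 20.85
tool_pos: [568.9, -299.2, 109.1]
tool_rot: [0.973, 0.229, 0.0, -0.001]
force: [-2.5, 0.6, 5.9]
width: 59.6
t 20.85 tcp [ 568.9 -299.2  109.1] x [0.895 0.446 0.   ] z [-0.     0.001 -1.   ] F [-2.5  0.6  5.9] T [ 0.04  0.61 -0.04] w 59.6 q [-0.6   0.6  -0.    0.98  0.    0.51]
```

Well centred. Continuing the turn.

```bash
python3 -m handwheel '[{"dx":0,"dy":0,"dz":-0.0004,"rx":0,"ry":0,"rz":-0.16,"gripper":0.055},{"dx":0,"dy":0,"dz":-0.0004,"rx":0,"ry":0,"rz":-0.16,"gripper":0.055},{"dx":0,"dy":0,"dz":-0.0004,"rx":0,"ry":0,"rz":-0.16,"gripper":0.055},{"dx":0,"dy":0,"dz":-0.0004,"rx":0,"ry":0,"rz":-0.16,"gripper":0.055},{"dx":0,"dy":0,"dz":-0.0004,"rx":0,"ry":0,"rz":-0.16,"gripper":0.055},{"dx":0,"dy":0,"dz":-0.0004,"rx":0,"ry":0,"rz":-0.16,"gripper":0.055}]' 30
python3 -c "
from h import *
rpt()"
python3 -m handwheel '[{"dx":0,"dy":0,"dz":-0.0004,"rx":0,"ry":0,"rz":-0.15,"gripper":0.055},{"dx":0,"dy":0,"dz":-0.0004,"rx":0,"ry":0,"rz":-0.15,"gripper":0.055}]' 30
python3 -c "
from h import *
rpt()"
```

```text
time_s: 21.6
tool_pos: [568.2, -299.3, 106.5]
tool_rot: [0.968, -0.249, -0.0, -0.0]
force: [-4.3, -0.8, 5.1]
width: 59.5
t 21.6 tcp [ 568.2 -299.3  106.5] x [ 0.876 -0.482 -0.001] z [-0.     0.001 -1.   ] F [-4.3 -0.8  5.1] T [-0.08  1.21  0.1 ] w 59.5 q [-0.6   0.6  -0.01  0.97  0.    1.48]
time_s: 21.85
tool_pos: [568.2, -299.1, 105.6]
tool_rot: [0.92, -0.391, -0.0, -0.0]
force: [-4.9, -0.1, 4.5]
width: 59.5
t 21.85 tcp [ 568.2 -299.1  105.6] x [ 0.695 -0.719 -0.   ] z [ 0.     0.001 -1.   ] F [-4.9 -0.1  4.5] T [0.01 0.82 0.09] w 59.5 q [-0.6   0.6  -0.01  0.97  0.    1.78]
```

```bash
python3 -m handwheel '[{"dx":0,"dy":0,"dz":-0.0003,"rx":0,"ry":0,"rz":-0.1,"gripper":0.055},{"dx":0,"dy":0,"dz":-0.0003,"rx":0,"ry":0,"rz":-0.1,"gripper":0.055}]' 30
python3 -c "
from h import *
rpt()"
python3 -m handwheel '[{"dx":0,"dy":0,"dz":-0.0003,"rx":0,"ry":0,"rz":-0.1,"gripper":0.055},{"dx":0,"dy":0,"dz":-0.0003,"rx":0,"ry":0,"rz":-0.1,"gripper":0.055}]' 30
python3 -c "
from h import *
rpt()"
python3 -m handwheel '[{"dx":0,"dy":0,"dz":-0.0003,"rx":0,"ry":0,"rz":-0.1,"gripper":0.055}]' 30
python3 -c "
from h import *
rpt()"
```

```text
time_s: 22.1
tool_pos: [568.7, -299.3, 104.9]
tool_rot: [0.877, -0.48, 0.0, -0.0]
force: [-4.2, -0.9, 4.9]
width: 59.4
t 22.1 tcp [ 568.7 -299.3  104.9] x [ 0.539 -0.842  0.   ] z [ 0.001  0.    -1.   ] F [-4.2 -0.9  4.9] T [-0.13  0.9   0.12] w 59.4 q [-0.6   0.6  -0.01  0.96  0.    1.97]
time_s: 22.35
tool_pos: [568.4, -299.3, 104.9]
tool_rot: [0.825, -0.565, 0.0, 0.0]
force: [-6.0, 0.4, 11.6]
width: 59.6
t 22.35 tcp [ 568.4 -299.3  104.9] x [ 0.361 -0.932  0.001] z [ 0.001 -0.    -1.   ] F [-6.   0.4 11.6] T [0.22 1.39 0.25] w 59.6 q [-0.6   0.6  -0.01  0.96 -0.    2.17]
time_s: 22.48
tool_pos: [568.4, -299.3, 104.9]
tool_rot: [0.796, -0.606, 0.0, 0.0]
force: [-7.7, 0.3, 12.6]
width: 59.4
t 22.48 tcp [ 568.4 -299.3  104.9] x [ 0.266 -0.964  0.001] z [ 0.001 -0.001 -1.   ] F [-7.7  0.3 12.6] T [0.4  1.52 0.19] w 59.4 q [-0.6   0.6  -0.01  0.96 -0.    2.27]
```

The descent stopped at 104.9 mm while the vertical force and torque rose, so the lid is probably home. I'll confirm with a firmer grip and a little more turn.

```bash
python3 -m handwheel '[{"dx":0,"dy":0,"dz":0.0008,"rx":0,"ry":0,"rz":0,"gripper":0.055},{"dx":0,"dy":0,"dz":0,"rx":0,"ry":0,"rz":0,"gripper":0.055}]' 70
python3 -c "
from h import *
rpt()"
python3 -m handwheel '[{"dx":0,"dy":0,"dz":0,"rx":0,"ry":0,"rz":-0.06,"gripper":0.055},{"dx":0,"dy":0,"dz":0,"rx":0,"ry":0,"rz":-0.06,"gripper":0.055}]' 70
python3 -c "
from h import *
rpt()"
python3 -m handwheel '[{"dx":0,"dy":0,"dz":0,"rx":0,"ry":0,"rz":-0.08,"gripper":0.055},{"dx":0,"dy":0,"dz":0,"rx":0,"ry":0,"rz":-0.08,"gripper":0.055}]' 70
python3 -c "
from h import *
rpt()"
```

```text
time_s: 22.72
tool_pos: [568.6, -299.1, 105.3]
tool_rot: [0.797, -0.604, 0.0, -0.0]
force: [-4.2, 0.0, 8.5]
width: 58.5
t 22.73 tcp [ 568.6 -299.1  105.3] x [ 0.27  -0.963  0.   ] z [ 0.001 -0.    -1.   ] F [-4.2  0.   8.5] T [ 0.33  0.94 -0.02] w 58.5 q [-0.6   0.6  -0.01  0.96  0.    2.27]
time_s: 22.98
tool_pos: [568.2, -299.0, 105.2]
tool_rot: [0.759, -0.652, 0.0, 0.0]
force: [-6.2, 1.0, 9.3]
width: 58.0
t 22.98 tcp [ 568.2 -299.   105.2] x [ 0.151 -0.989  0.   ] z [ 0. -0. -1.] F [-6.2  1.   9.3] T [0.55 1.37 0.3 ] w 58.0 q [-0.6   0.6  -0.01  0.96 -0.    2.39]
time_s: 23.22
tool_pos: [568.3, -298.5, 105.2]
tool_rot: [-0.704, 0.71, 0.0, 0.0]
force: [-6.3, 1.3, 10.1]
width: 58.5
t 23.23 tcp [ 568.3 -298.5  105.2] x [-0.008 -1.    -0.   ] z [ 0.  0. -1.] F [-6.3  1.3 10.1] T [0.82 1.31 1.41] w 58.5 q [-0.6   0.6  -0.01  0.96  0.    2.55]
```

The torque jumped to 1.4 N m, which is a hard stop. Release, lift away and check the height by camera.

```bash
python3 -m handwheel '[{"dx":0,"dy":0,"dz":0,"rx":0,"ry":0,"rz":0,"gripper":0.085},{"dx":0,"dy":0,"dz":0,"rx":0,"ry":0,"rz":0,"gripper":0.085},{"dx":0,"dy":0,"dz":0,"rx":0,"ry":0,"rz":0,"gripper":0.085},{"dx":0,"dy":0,"dz":0,"rx":0,"ry":0,"rz":0,"gripper":0.085},{"dx":0,"dy":0,"dz":0.02,"rx":0,"ry":0,"rz":0,"gripper":0.085},{"dx":0,"dy":0,"dz":0.04,"rx":0,"ry":0,"rz":0,"gripper":0.085},{"dx":0,"dy":0,"dz":0.05,"rx":0,"ry":0,"rz":0,"gripper":0.085},{"dx":-0.02,"dy":0,"dz":0.05,"rx":0,"ry":0,"rz":0,"gripper":0.085}]' 30
python3 -m handwheel '[{"dx":-0.05,"dy":0.03,"dz":0,"rx":0,"ry":0,"rz":0,"gripper":0.085},{"dx":-0.05,"dy":0.03,"dz":0,"rx":0,"ry":0,"rz":0,"gripper":0.085},{"dx":-0.05,"dy":0.04,"dz":0,"rx":0,"ry":0,"rz":0,"gripper":0.085},{"dx":0,"dy":0,"dz":0,"rx":0,"ry":0,"rz":0,"gripper":0.085}]' 30
cat > fin.py <<'E'
from m import *
rpt();S=Cam("scene");T=Cam("top");W=Cam("wrist")
a=np.linspace(0,2*np.pi,200)
for c,b in((S,(130,100,200,175)),(T,(370,150,450,220))):
    ys,xs=np.nonzero(lid(c,b,30));print("obs",xs.min(),xs.max()+1,ys.min(),ys.max()+1)
    for z in(111,114,117,120):
        h=np.array([c.proj([569+30*np.cos(q),-299+30*np.sin(q),z+k]) for q in a for k in(-14,14)]);print(z,h.min(0).round(1),h.max(0).round(1))
# ports, scene: yellow / white tips
h=T.hsv()
y=((h[...,0]>18)&(h[...,0]<34)&(h[...,1]>120)&(h[...,2]>90));
for n,c,bx in(("S",S,(140,110,190,170)),("T",T,(390,160,435,205))):
    h=c.hsv();x0,y0,x1,y1=bx
    for nm,mm in(("yel",(h[...,0]>18)&(h[...,0]<34)&(h[...,1]>120)),):
        p=np.argwhere(mm[y0:y1,x0:x1])[:,::-1]+[x0,y0];print(n,nm,len(p),p.mean(0) if len(p) else "",c.on(p.mean(0),134) if len(p) else "")
E
python3 fin.py
```

```text
time_s: 24.22
tool_pos: [549.4, -298.9, 266.1]
tool_rot: [-0.705, 0.709, -0.001, 0.0]
force: [0.2, -0.1, -0.6]
width: 85.2
time_s: 24.72
tool_pos: [396.7, -197.1, 264.9]
tool_rot: [-0.705, 0.709, 0.0, 0.0]
force: [0.5, -1.3, 1.0]
width: 85.0
t 24.73 tcp [ 396.7 -197.1  264.9] x [-0.006 -1.    -0.001] z [-0.     0.001 -1.   ] F [ 0.5 -1.3  1. ] T [-0.03 -0.02 -0.  ] w 85.0 q [-0.63  0.12 -0.29  1.17  0.    2.52]
[152 139  26  21 413]
obs 152 178 139 160
111 [151.4 139.2] [177.6 161.1]
114 [151.2 138.1] [177.5 160. ]
117 [151.1 137. ] [177.4 158.9]
120 [151.  135.9] [177.3 157.8]
[391 170  30  29 583]
obs 391 421 170 199
111 [387.6 170. ] [420.9 200. ]
114 [388.1 169.7] [421.6 199.8]
117 [388.6 169.3] [422.2 199.5]
120 [389. 169.] [422.8 199.3]
S yel 18 [169.66666667 140.83333333] [ 556.95170533 -291.62710079  134.        ]
T yel 13 [404.84615385 188.07692308] [ 558.26794181 -291.11719054  134.        ]
```

The lid silhouette in the scene view (rows 139–160) matches a centre height of 114 mm, which is 11 mm below the rim. The yellow port shows it turned about 462° in total, in line with the tool's 8.0 rad. One last check that the other objects haven't moved, then I'll hand in.

Run:
```python
from h import *
for n,bx in(("top",[(150,150,190,188),(240,125,272,168),(255,203,288,272)]),("scene",[(308,275,352,318),(210,200,242,276),(255,190,302,238)])):
    a=cv2.imread(f"pics/{n}0.png")[:,:,::-1].astype(int);b=Cam(n).img.astype(int)
    for x0,y0,x1,y1 in bx: d=np.abs(a-b)[y0:y1,x0:x1].max(2);print(n,d.mean().round(1),(d>40).sum())
rpt();robot.finish_job()
```

```text
top 14.1 0
top 12.8 0
top 16.7 195
scene 3.8 0
scene 5.3 0
scene 7.0 88
t 24.98 tcp [ 401.3 -200.9  265. ] x [-0.007 -1.     0.001] z [ 0.002 -0.001 -1.   ] F [-0.1 -0.2 -1.1] T [-0.03 -0.08 -0.01] w 85.0 q [-0.63  0.12 -0.28  1.17  0.    2.52]
the job is handed in; nothing more can be done
```

The blue lid is back on the jar and screwed down to its stop. I let go of it, moved the arm clear and handed the job in at about 25 s.

I lifted the lid out of the rack, laid it level on the jar about 60° round from the jar's x axis, and regripped it from above. It took about 8.0 rad (1.28 turns) clockwise, in two grips.

**Last checks on the lid:**
- **Stop:** turning became hard at the end, with the torque jumping from about 0.3 to 1.4 N m.
- **Height:** the scene camera puts the lid centre at about 114 mm, which is the home height of 11 mm below the rim.
- **Turn:** the yellow port's position gives about 462°, which agrees with the tool's rotation.
- **Less exact:** from the top camera, the silhouette's left edge was about 3 px off the prediction. Its other edges matched to about 1 px, so I put this down to shading.

**Other objects:**
- **Cap and spray bottle:** the images before and after match.
- **Laryngoscope:** its image area did change (195 px in the top view, 88 px in the scene view). I think this is the arm's shadow, because nothing went near it, but I did not confirm that.

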